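# Vent the spray gun and take its air cap off

### The arm

A 6-joint arm with a two-finger parallel gripper is mounted at the origin on the work surface. World frame = base frame: x ahead of the robot, y to its left, z up, the work surface at z = 0. Lengths are in m, angles in rad, forces in N, time in s.
With the tool pointing down it reaches from about 0.425 to 0.95 m from the base axis. Payload 3.5 kg.
Tool frame: the origin (TCP) lies midway between the tips of the shut fingers; the grasp point (between the pads) lies 19 mm behind it; z points along the fingers, y is the line along which they close (so a half turn about z gives the same grasp; the last joint's range is limited). The gripper opens to 85 mm and grips with 20 to 120 N. Pads are 22 mm wide; open, the fingers measure 114 mm over their backs; the gripper's body (76 mm by 85 mm) begins 54 mm behind the grasp point. The pads swing forward as they close: fully open they stand 13 mm farther back than shut.
Start: joints at [1.171, 0.286, 1.577, -0, 1.279, -0.15], TCP at [0.167, 0.654, 0.231] pointing down, gripper open.
Joint ranges: [-2.77, 2.77], [-0.9, 2.22], [0.21, 2.48], [-1.53, 4.67], [0.24, 2.81], [-2.84, 2.84]. Speed limits (rad/s): [2.79, 2.79, 3.14, 3.14, 3.14, 3.14].

### API

Orientations are given as a unit quaternion [x, y, z, w].
In Python, from plant import ctrl gives the robot as it stands.
- The arm moves only by the tool send_rows, never from a script. Its argument "series" is a list that holds one entry, the list of rows, each a list of 7 numbers: the shift along the tool's x, y, z in cm, then the turn, a rotation vector about the tool's x, y, z in rad, then the opening, from -1 (shut) to 1 (fully open). In form: [[[x, y, z, rx, ry, rz, jaw], ...]]. A call has 1 to 10 rows; each row shifts and turns the commanded pose from where the row before left it, along the tool's axes as they then stand; what a row does not reach is not made up. A row lasts 1/8 s, in which the tool goes at most 62.5 mm and 10.7 degrees, less where a joint would pass 70% of its speed; a pose out of reach is approached as far as the arm can. A call is refused whole if a number of a shift passes 6.25 or a number of a turn 0.188, either way. A call with a gripper value outside its range is refused whole. The fingers move at their own pace and stop on an object; "force" is the grip in N (left out, the last holds). Time passes only in rows, so rows that do not move let the fingers close. It gives the time, the measured TCP pose, the force, the opening and the grip force at its end, in the units of the state.
- ctrl.get_state(): the state, without advancing time (a new reading comes with each control period).
- ctrl.read_camera(name): name is "scene" or "top" or "wrist"; returns a dict with "img" (384x512x3 uint8, red, green, blue), "fx", "fy", "cx", "cy" (pixels), "R" (3x3) and "t" (3): a world point X has camera coordinates R X + t; the wrist camera has in their place "hand_eye" (4x4, takes a point from camera to tool coordinates, whose origin is the TCP and whose axes are the flange's). Camera axes: x right, y down, z forward; pixel columns grow to the right and rows downward; lengths in m; the calibration is good to about 2 mm. A picture is of the moment at which its call begins: read the wrist's pose just before it. There is no depth.
- ctrl.sign_off(): hands the job in; it is judged then, once.
The state is a dict: "time": time; "qpos": joint angles; "dq": joint speeds; "joint_efforts": joint torques, N m; "eef_pos": TCP position; "tcp_rot": TCP orientation; "contact_force": force on the tool from outside, world axes, zero at the start; "wrist_torque": the same for the moment, N m; "opening": opening from 0.0 (shut) to 1.0 (fully open); "finger_force": force on a finger pad.
Only numpy, scipy, OpenCV 4.12 (cv2) and the standard library are available. Lean on these libraries where they do the work, as an engineer would, in place of code of your own. Each camera call takes 0.05 s, during which the arm holds its last target. There are 200 camera calls.

### The job

The varnish spray gun is clamped nose up by its grip: first squeeze its trigger all the way toward the grip for a moment to vent it, and let it spring right back. Then unscrew the knurled air cap on the nose - its thread may be right- or left-handed, so find out by trying which way it gives - and lift it off. Finish while still holding the cap in the gripper, upright and about 5 cm clear above the nozzle; do not drop it or disturb the other things on the bench.

Things in the scene. Friction and masses are not known exactly. Their poses are not given: they have to be found in the camera images.
- gun: Metal spray gun fixed nose up (barrel vertical, at most 45 mm across) on a dark base plate 110 x 205 x 12 mm; it cannot move. Origin on the bench, on the barrel's axis; z up; its y axis runs from the barrel along the level grip (24 wide, top at z = 87 mm) to the clamp at the grip's end.
- clamp_top (a point): Top of the clamp that holds the grip's end, 120 mm out along the gun's y, 96 mm above the bench; the clamp measures 36 mm along y and 64 mm across, with a tommy bar 56 mm to the side, up to 88 mm.
- trigger (a joint): The gun's trigger, hinged on a level axis 10 mm from the barrel's axis, 126 mm above the bench. 0 = released; it grows as the blade is pushed down toward the grip, to a stop at 0.30 rad. Spring: at the press point about 6 N starts it and 12 N holds it at the stop. It springs back by itself.
- trigger_press (a point): Middle of the trigger blade's upper face, where to push it down: 82 mm from the barrel's axis along the gun's y, 126 mm above the bench when released; it goes down about 21 mm to the stop. The blade is bright metal, 22 mm wide, about level above the grip, ending in a roll 12 mm farther out.
- cap: Knurled round metal air cap screwed on the gun's nose: ring 48 mm across (12 flats, one facing its x axis) and 26 mm high, with two small horns on top along its x axis, up to 34.5 mm. Origin at the centre of its underside, z up its axis. 60 to 130 g. At the start its x axis is along the gun's x.
- cap_seat (a point): Where the cap's underside sits on the nose, 147 mm above the bench. Quick two-start thread, right- or left-hand (unknown): the wrong way a hard stop comes within 0.08 rad; the right way the cap turns easily, climbs 2 mm/rad and lifts straight off after 1.8 to 2.5 rad (stop at 2.55, liftable there too). Not earlier. Let go part way, it stays put.
- nozzle_tip (a point): Top of the fixed fluid nozzle inside the cap, on the barrel's axis, 168 mm above the bench (21 mm above the seated cap's underside).
- cup: Bystander: open white paint cup, 90 mm across the rim, 108 mm high. Origin under its centre.
- brush: Bystander: flat brush 190 mm long lying along its x axis, 42 mm wide. Origin under its middle.
- jar: Bystander: low round glass jar with a metal lid, 58 mm across, 68 mm high. Origin under its centre.
- wrench: Bystander: flat spanner 150 mm long lying along its x axis. Origin under its middle.
- plane: Bystander: tiny brass thumb plane, 62 x 26 x 32 mm. Origin under its middle.
- gouge: Bystander: wood-handled gouge, 215 mm long, lying along its x axis. Origin under its middle.
- varnish: Bystander: amber bottle 62 mm across, 150 mm high. Origin under its centre.
There are look-alikes about, which are no part of the job. There is more than one size of the gun; the job needs the smallest.

How it is judged:
By the outcome, as a careful person would: the job done as asked, in the order asked, and still so for the second after the job is handed in, while the arm keeps its last pose, push and grip.
It also fails if it takes over 61 s, if anything falls off the work surface, if the arm or the gripper's body presses on something with over 40 N, if the wrist force passes 120 N, or if a joint passes its speed limit or range.

## Working session

There is one attempt and no reset: what is moved stays moved. The work goes in short steps, Python scripts to look and compute and a tool call to move; the robot and the scene stay as the last step left them, time stands still between calls to the robot, and variables do not carry over. Pictures are saved under pics/ and viewed, at most 10 in all, crops included, and the job is handed in when it is done.

Besides the shell and the picture viewer there is one more tool, called after "Emit:" by a JSON object that holds its "api" and its "payload". send_rows: Moves the arm, as the interface text tells. Its arguments: {"type":"object","properties":{"series":{"type":"array"},"force":{"type":"number"}},"required":["series"]}

```bash
ls; mkdir -p pics; cat > h.py <<'E'
import numpy as np, cv2
from plant import ctrl
from scipy.spatial.transform import Rotation as Ro
def grab(n,f=None):
    s=ctrl.get_state(); c=ctrl.read_camera(n)
    if n=="wrist":
        T=np.eye(4);T[:3,:3]=Ro.from_quat(s["tcp_rot"]).as_matrix();T[:3,3]=s["eef_pos"]
        M=np.linalg.inv(T@np.array(c["hand_eye"])); c["R"]=M[:3,:3];c["t"]=M[:3,3]
    if f: cv2.imwrite("pics/"+f,c["img"][:,:,::-1])
    np.savez("pics/"+n+".npz",**{k:np.array(c[k]) for k in("img","fx","fy","cx","cy","R","t")})
    return c
def load(n): return np.load("pics/"+n+".npz")
def proj(c,X):
    p=np.array(c["R"])@np.array(X,float)+np.array(c["t"]).ravel()
    return np.array([c["fx"]*p[0]/p[2]+c["cx"],c["fy"]*p[1]/p[2]+c["cy"]])
def ray(c,u,v):
    R=np.array(c["R"]);t=np.array(c["t"]).ravel()
    d=R.T@np.array([(u-c["cx"])/c["fx"],(v-c["cy"])/c["fy"],1]);return -R.T@t,d
def onz(c,u,v,z):
    o,d=ray(c,u,v);return o+d*(z-o[2])/d[2]
E
python3 - <<'E'
from h import *
s=ctrl.get_state();print(s)
for n in("scene","top"):
    c=grab(n); print(n,c["fx"],np.array(c["R"]).round(2).tolist(),np.array(c["t"]).round(3))
    i=cv2.resize(c["img"],(800,600),interpolation=cv2.INTER_CUBIC); cv2.imwrite(f"pics/{n}1.png",i[:,:,::-1])
E
```

```text
pics
{'time': 0.0, 'qpos': array([ 1.17103155e+00,  2.87191639e-01,  1.57819715e+00,  1.59639142e-05,
        1.27858658e+00, -1.50014609e-01]), 'dq': array([ 0.00050538,  0.00051841,  0.0016681 ,  0.00050543, -0.00020801,
       -0.00062028]), 'joint_efforts': array([-7.95868254e-04, -4.05964887e+01, -2.92634743e+01, -1.66599630e-04,
        5.94479192e-03,  7.01094862e-06]), 'eef_pos': array([0.16655085, 0.6534467 , 0.22991895]), 'tcp_rot': array([ 1.24552994e-01,  9.92212242e-01, -1.14455549e-03, -3.30737370e-04]), 'contact_force': array([ 0.55614893, -0.21321802, -0.18509809]), 'wrist_torque': array([ 0.01518978,  0.00727981, -0.04046004]), 'finger_force': 0.0, 'opening': 1.0012806285328695}
scene 380.0920203219979 [[0.07, 1.0, -0.01], [0.63, -0.05, -0.78], [-0.77, 0.05, -0.63]] [-0.002 -0.179  1.378]
top 425.1678547143363 [[-0.03, -1.0, -0.02], [-1.0, 0.03, -0.09], [0.09, 0.01, -1.0]] [0.01  0.409 1.48 ]
```

View pics/scene1.png

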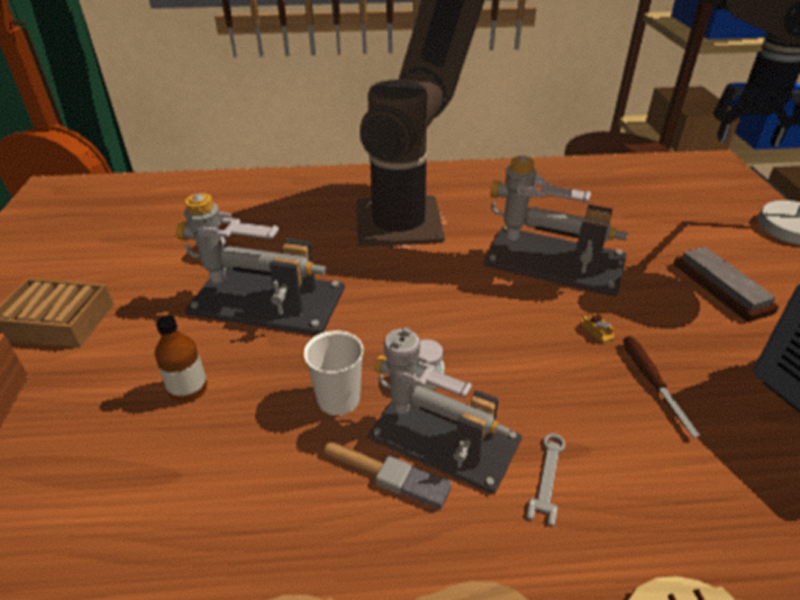

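View pics/top1.png

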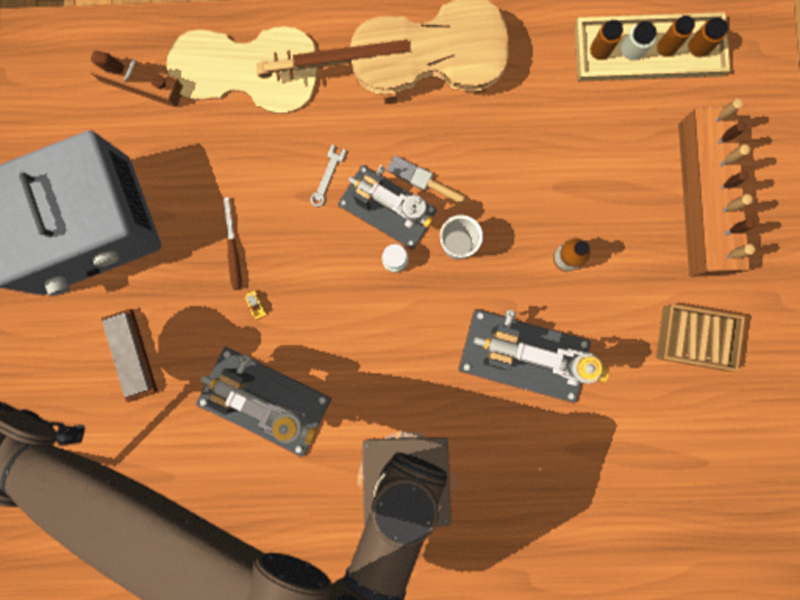

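Three guns in the 800x600 top view: A at (412,207) with a grey cap and a small plate, B at (588,368) with a yellow cap and a large plate, and C at (285,428) with a brass cap and a large plate. A fits (smallest, plate about 0.2 m). I'll measure the plates and check it in a crop.

```bash
python3 - <<'E'
from h import *
t=load("top");s=load("scene")
g=t["img"].max(2); 
for nm,(x,y,r) in dict(A=(248,132,42),B=(342,228,55),C=(170,256,55)).items():
    m=np.zeros_like(g);m[y-r:y+r,x-r:x+r]=255
    m&=((g<75)*255).astype(np.uint8)
    m=cv2.morphologyEx(m,cv2.MORPH_CLOSE,np.ones((9,9)))
    cs=max(cv2.findContours(m,0,2)[0],key=cv2.contourArea)
    w=np.array([onz(t,*p[0],0.012)[:2] for p in cs],np.float32)
    print(nm,cv2.minAreaRect(w))
a=cv2.resize(t["img"][95:185,205:310],None,fx=3.8,fy=3.8,interpolation=2)
b=cv2.resize(s["img"][200:320,230:340],None,fx=3.6,fy=3.6,interpolation=2)
h=max(a.shape[0],b.shape[0]);o=np.zeros((h,a.shape[1]+b.shape[1],3),np.uint8);o[:a.shape[0],:a.shape[1]]=a;o[:b.shape[0],a.shape[1]:]=b
print(a.shape,b.shape);cv2.imwrite("pics/crop.png",o[:,:,::-1])
E
```

```text
A ((0.6484191417694092, 0.043622471392154694), (0.056341011077165604, 0.10719333589076996), 31.412883758544922)
B ((0.304507315158844, -0.30974239110946655), (0.21785642206668854, 0.0573190338909626), 72.92475128173828)
C ((0.2152090221643448, 0.2997024953365326), (0.2680589258670807, 0.07874447107315063), 62.222312927246094)
(342, 399, 3) (432, 396, 3)
```

View pics/crop.png

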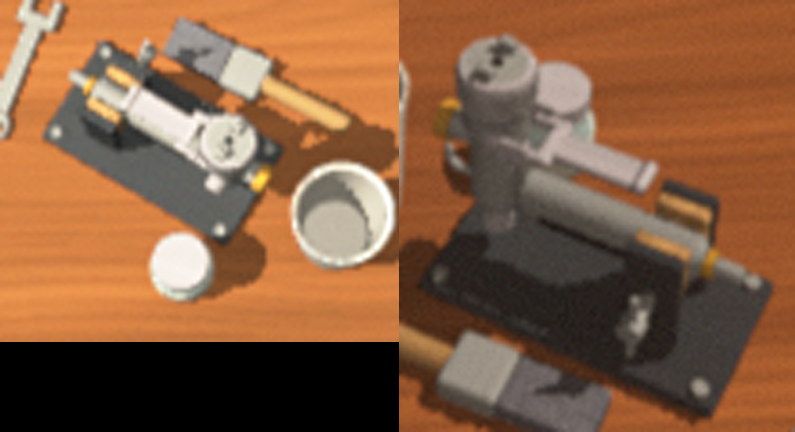

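The crop confirms A: a plain grey metal cap with two horns, bright blade and a plate about 0.19 m long. The others are clearly larger. Next I'll triangulate the cap top (top px ≈ (265,131), scene px ≈ (257.5,218)) and the trigger roll.

```bash
python3 - <<'E'
from h import *
t=load("top");s=load("scene")
def tri(p,q):
    o1,d1=ray(t,*p);o2,d2=ray(s,*q)
    A=np.c_[d1,-d2];k=np.linalg.lstsq(A,o2-o1,rcond=None)[0]
    a=o1+k[0]*d1;b=o2+k[1]*d2;return ((a+b)/2).round(4),(np.linalg.norm(a-b)*1e3).round(1)
T=lambda x,y:(x/3.8+205-.4,y/3.8+95-.4); S=lambda x,y:((x-399)/3.6+230-.4,y/3.6+200-.4)
print("cap",tri(T(228,138),S(498,65)))
print("cap z.173",onz(t,*T(228,138),.175))
print("roll",tri(T(138,95),S(648,175)))
print("tail",tri(T(80,80),S(752,283)))
c=[onz(t,*T(*p),.012)[:2].round(4) for p in((100,42),(45,135),(225,243),(282,152))];print(c)
print("cup",onz(t,*T(342,212),.108),"jar",onz(t,*T(181,262),.068))
E
```

```text
cap (array([ 0.5846, -0.0347,  0.1731]), np.float64(0.1))
cap z.173 [ 0.58410805 -0.0347229   0.175     ]
roll (array([0.6369, 0.0462, 0.1273]), np.float64(7.5))
tail (array([0.6705, 0.105 , 0.0638]), np.float64(13.6))
[array([0.7196, 0.0828]), array([0.6313, 0.137 ]), array([ 0.5225, -0.0302]), array([ 0.6076, -0.0866])]
cup [ 0.53047357 -0.13343651  0.108     ] jar [0.49685756 0.01029591 0.068     ]
```

Emit:
{"api": "send_rows", "payload": {"series": [[[-3.75,-3.04,-0.3,0,0,0,1],[-3.75,-3.04,-0.3,0,0,0,1],[-3.75,-3.04,-0.3,0,0,0,1],[-3.75,-3.04,-0.3,0,0,0,1],[-3.75,-3.04,-0.3,0,0,0,1],[-3.75,-3.04,-0.3,0,0,0,1],[-3.75,-3.04,-0.3,0,0,0,1],[-3.75,-3.04,-0.3,0,0,0,1],[-3.75,-3.04,-0.3,0,0,0,1],[-3.75,-3.04,-0.3,0,0,0,1]]]}}

```text
time: 1.35
eef_pos: [0.4555, 0.2653, 0.261]
tcp_rot: [0.125, 0.992, -0.0, -0.0]
contact_force: [0.8, 0.3, -0.4]
opening: 1.0
finger_force: 0.0
```

Emit:
{"api": "send_rows", "payload": {"series": [[[-3.75,-3.04,-0.3,0,0,0,1],[-3.75,-3.04,-0.3,0,0,0,1],[-3.75,-3.04,-0.3,0,0,0,1],[-3.75,-3.04,-0.3,0,0,0,1],[-3.75,-3.04,-0.3,0,0,0,1],[-3.75,-3.04,-0.3,0,0,0,1]]]}}

```text
time: 2.1
eef_pos: [0.6285, 0.0331, 0.2787]
tcp_rot: [0.125, 0.992, 0.0, -0.001]
contact_force: [0.4, -0.6, 0.2]
opening: 1.003
finger_force: 0.0
```

Emit:
{"api": "send_rows", "payload": {"series": [[[0,0,0,0,0,0.18,1],[0,0,0,0,0,0.18,1],[0,0,0,0,0,0.18,1],[0,0,0,0,0,0.18,1],[0,0,0,0,0,0.18,1],[0,0,0,0,0,0.18,1],[0,0,0,0,0,0.18,1],[0,0,0,0,0,0.18,1],[0,0,0,0,0,0.18,1],[0,0,0,0,0,0.18,1]]]}}

```text
time: 3.35
eef_pos: [0.6276, 0.0345, 0.2785]
tcp_rot: [0.856, 0.517, -0.001, -0.0]
contact_force: [-0.5, -0.4, 0.2]
opening: 0.999
finger_force: 0.0
```

Emit:
{"api": "send_rows", "payload": {"series": [[[0,0,0,0,0,0.1,1],[0,0,0,0,0,0,1]]]}}

```text
time: 3.6
eef_pos: [0.6277, 0.0345, 0.2787]
tcp_rot: [0.879, 0.476, -0.0, -0.0]
contact_force: [-0.2, 0.3, 0.3]
opening: 0.997
finger_force: 0.0
```

```bash
python3 - <<'E'
from h import *
s=ctrl.get_state();print(s["time"],s["eef_pos"],s["qpos"].round(3));print(Ro.from_quat(s["tcp_rot"]).as_matrix().round(4))
c=grab("wrist","w1.png");ctrl.get_state()
print(proj(c,[.5845,-.035,.173]),proj(c,[.629,.034,.126]))
cv2.imwrite("pics/w1b.png",cv2.resize(c["img"],(800,600),interpolation=2)[:,:,::-1])
E
```

```text
3.6 [0.62765952 0.03445601 0.27867715] [-0.106  0.154  1.646 -0.     1.343  0.471]
[[ 5.462e-01  8.377e-01 -1.200e-03]
 [ 8.377e-01 -5.462e-01  1.000e-04]
 [-6.000e-04 -1.000e-03 -1.000e+00]]
[255.76050919 277.97884372] [255.35602992 174.13041462]
```

View pics/w1b.png

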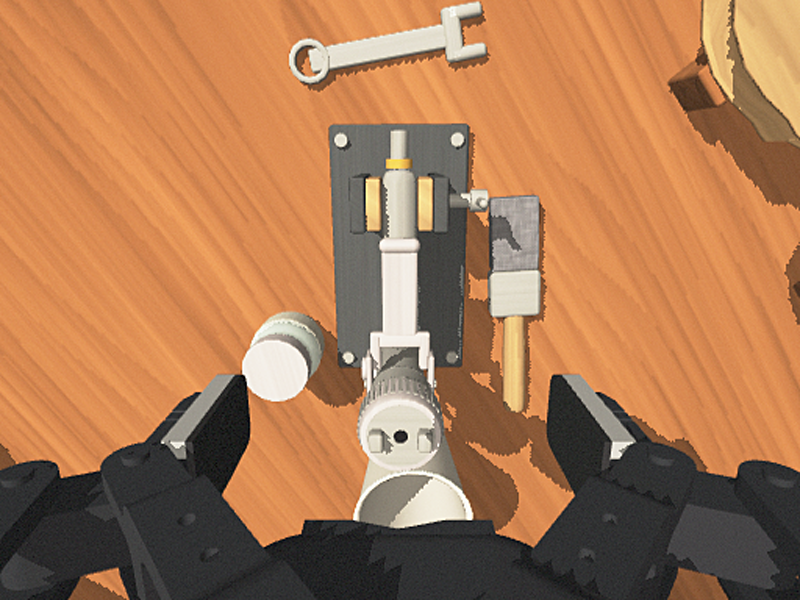

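The view is as expected: cap centre at about (400,436) in the 800-px frame, blade straight above it at x=400, and the gun's axis along tool x. Now I'll shut the gripper and descend on the press point.

Emit:
{"api": "send_rows", "payload": {"series": [[[0.03,0.14,1,0,0,0,-1],[0,0,1,0,0,0,-1],[0,0,2,0,0,0,-1],[0,0,2,0,0,0,-1],[0,0,2,0,0,0,-1],[0,0,2,0,0,0,-1],[0,0,2,0,0,0,-1],[0,0,1.5,0,0,0,-1],[0,0,0.8,0,0,0,-1],[0,0,0,0,0,0,-1]]], "force": 40}}

```text
time: 4.9
eef_pos: [0.6291, 0.0339, 0.1358]
tcp_rot: [0.88, 0.476, -0.0, -0.0]
contact_force: [-0.0, -0.1, 0.1]
opening: 0.001
finger_force: 0.0
```

Emit:
{"api": "send_rows", "payload": {"series": [[[0,0,0.7,0,0,0,-1],[0,0,0.5,0,0,0,-1],[0,0,0,0,0,0,-1]]]}}

```text
time: 5.28
eef_pos: [0.6298, 0.0338, 0.1257]
tcp_rot: [0.88, 0.476, 0.0, 0.0]
contact_force: [-1.6, -0.3, 5.9]
opening: 0.0
finger_force: 3.0
```

Emit:
{"api": "send_rows", "payload": {"series": [[[0,0,0.5,0,0,0,-1],[0,0,0.4,0,0,0,-1],[0,0,0,0,0,0,-1]]]}}

```text
time: 5.65
eef_pos: [0.6297, 0.0334, 0.1177]
tcp_rot: [0.879, 0.476, -0.0, 0.001]
contact_force: [-2.9, -0.9, 9.2]
opening: -0.0
finger_force: 4.4
```

Emit:
{"api": "send_rows", "payload": {"series": [[[0,0,0.4,0,0,0,-1],[0,0,0.3,0,0,0,-1],[0,0,0,0,0,0,-1]]]}}

```text
time: 6.02
eef_pos: [0.6298, 0.033, 0.1115]
tcp_rot: [0.879, 0.476, -0.0, 0.001]
contact_force: [-6.6, -1.8, 11.7]
opening: -0.0
finger_force: 5.3
```

Emit:
{"api": "send_rows", "payload": {"series": [[[0,0,0.3,0,0,0,-1],[0,0,0,0,0,0,-1]]]}}

```text
time: 6.28
eef_pos: [0.6303, 0.033, 0.109]
tcp_rot: [0.879, 0.476, 0.0, 0.001]
contact_force: [-5.3, -2.0, 12.1]
opening: 0.0
finger_force: 5.5
```

Emit:
{"api": "send_rows", "payload": {"series": [[[0,0,0.3,0,0,0,-1],[0,0,0,0,0,0,-1]]]}}

```text
time: 6.52
eef_pos: [0.6308, 0.0329, 0.1065]
tcp_rot: [0.879, 0.476, 0.001, 0.002]
contact_force: [-5.3, -1.3, 13.7]
opening: -0.0
finger_force: 5.8
```

Emit:
{"api": "send_rows", "payload": {"series": [[[0,0,0.3,0,0,0,-1],[0,0,0,0,0,0,-1]]]}}

```text
time: 6.78
eef_pos: [0.6312, 0.033, 0.1053]
tcp_rot: [0.879, 0.476, 0.001, 0.002]
contact_force: [-7.0, -1.0, 18.9]
opening: -0.001
finger_force: 8.2
```

Emit:
{"api": "send_rows", "payload": {"series": [[[0,0,0.25,0,0,0,-1],[0,0,0,0,0,0,-1],[0,0,0,0,0,0,-1]]]}}

```text
time: 7.15
eef_pos: [0.6318, 0.0331, 0.1049]
tcp_rot: [0.879, 0.476, 0.001, 0.002]
contact_force: [-10.4, 0.1, 25.6]
opening: 0.003
finger_force: 11.2
```

```bash
python3 - <<'E'
from h import *
c=grab("scene")
cv2.imwrite("pics/press.png",cv2.resize(c["img"][180:320,210:350],None,fx=4,fy=4,interpolation=2)[:,:,::-1])
E
```

```text
(no output)
```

View pics/press.png

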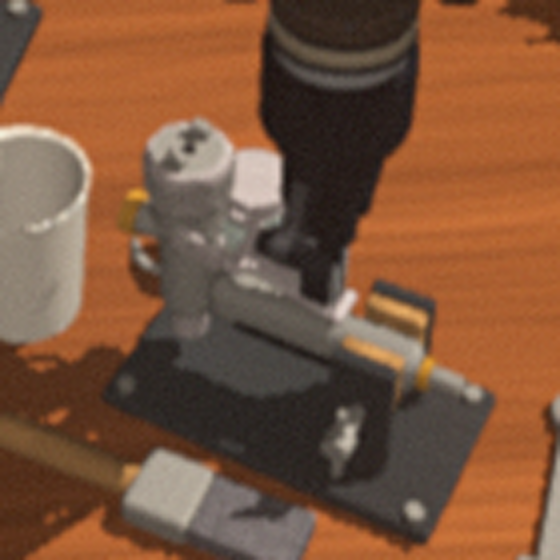

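The blade is down on the grip (roll near (345,300)), and the force rise to 26 N with no further travel shows it is at the stop. Lifting straight off.

Emit:
{"api": "send_rows", "payload": {"series": [[[0,0,-1,0,0,0,-1],[0,0,-1.5,0,0,0,-1],[0,0,-2,0,0,0,-1],[0,0,-3,0,0,0,-1],[0,0,-3,0,0,0,-1],[0,0,-3,0,0,0,1],[0,0,-3,0,0,0,1],[0,0,0,0,0,0,1],[0,0,0,0,0,0,1]]]}}

```text
time: 8.32
eef_pos: [0.6285, 0.0338, 0.2602]
tcp_rot: [0.88, 0.476, -0.001, -0.001]
contact_force: [-1.2, 0.2, -1.1]
opening: 0.841
finger_force: 0.0
```

```bash
python3 - <<'E'
from h import *
s=ctrl.get_state();print(s["time"],s["eef_pos"],s["qpos"].round(3));R=Ro.from_quat(s["tcp_rot"]).as_matrix();print(R.round(4))
c=grab("wrist")
# cap top outline: bright low-sat blob near the projected centre
p=proj(c,[.5845,-.035,.173]);print(p, proj(c,[.5845,-.035,.1815]))
x,y=p.astype(int)
cr=c["img"][y-70:y+60,x-75:x+75]
cv2.imwrite("pics/w2.png",cv2.resize(cr,None,fx=5,fy=5,interpolation=2)[:,:,::-1]);print("origin",x-75,y-70)
print(R.T@(np.array([.5845,-.035,s["eef_pos"][2]])-s["eef_pos"]))
E
```

```text
8.325 [0.62849027 0.03380453 0.26022552] [-0.107  0.168  1.664 -0.     1.313  0.472]
[[ 0.5473  0.8369 -0.0026]
 [ 0.8369 -0.5473  0.    ]
 [-0.0014 -0.0022 -1.    ]]
[254.78565665 289.82854517] [254.76457809 295.96266298]
origin 179 219
[-0.08166083  0.00083844  0.00011351]
```

View pics/w2.png

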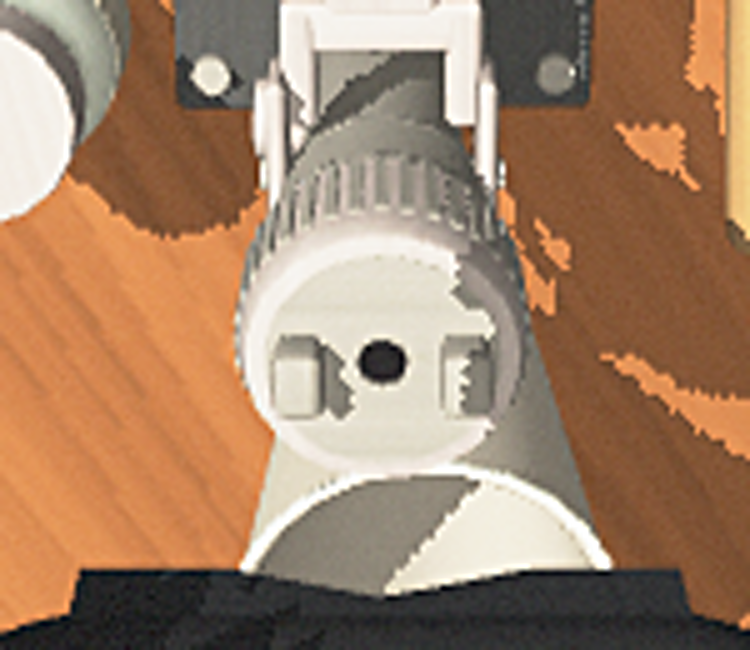

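The cap top circle is centred at (381,354) in the crop, i.e. pixel (254.9,289.4) against the predicted (254.8,289.8), so the position holds. I'll move over the cap, turn -30° so the fingers meet flats with J6 mid-range, and descend.

Emit:
{"api": "send_rows", "payload": {"series": [[[-4.1,0.04,0,0,0,0,1],[-4.1,0.04,0,0,0,0,1],[0,0,0,0,0,-0.174,1],[0,0,0,0,0,-0.174,1],[0,0,0,0,0,-0.174,1],[0,0,0,0,0,0,1],[0,0,0,0,0,0,1]]]}}

```text
time: 9.25
eef_pos: [0.5846, -0.035, 0.2606]
tcp_rot: [0.728, 0.686, -0.001, -0.001]
contact_force: [-0.0, 0.4, 0.4]
opening: 1.004
finger_force: 0.0
```

```bash
python3 - <<'E'
from h import *
s=ctrl.get_state();print(s["time"],s["eef_pos"],s["qpos"].round(3));R=Ro.from_quat(s["tcp_rot"]).as_matrix();print(R.round(4))
print(np.degrees(np.arctan2(R[1,1],R[0,1])),R.T@(np.array([.5845,-.035,.139])-s["eef_pos"]))
c=load("scene");d=grab("scene")
cv2.imwrite("pics/rel.png",cv2.resize(d["img"][190:300,230:340],None,fx=4,fy=4,interpolation=2)[:,:,::-1])
E
```

```text
9.25 [ 0.58463988 -0.03504864  0.26062734] [-0.233  0.07   1.77  -0.     1.303 -0.174]
[[ 5.940e-02  9.982e-01 -2.100e-03]
 [ 9.982e-01 -5.940e-02  4.000e-04]
 [ 3.000e-04 -2.100e-03 -1.000e+00]]
-3.4058804625124988 [1.24524797e-06 1.10376014e-04 1.21627382e-01]
```

View pics/rel.png

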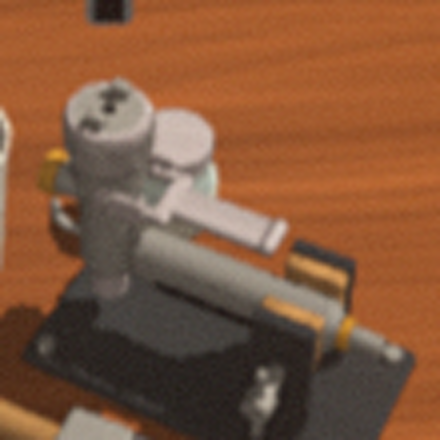

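The trigger has sprung right back: the blade is level, with its roll at (272,235) well above the grip. Descending and gripping.

Emit:
{"api": "send_rows", "payload": {"series": [[[0,0,2,0,0,0,1],[0,0,2.5,0,0,0,1],[0,0,2.5,0,0,0,1],[0,0,2.5,0,0,0,1],[0,0,1.7,0,0,0,1],[0,0,1,0,0,0,1],[0,0,0,0,0,0,1],[0,0,0,0,0,0,0.3],[0,0,0,0,0,0,0.1],[0,0,0,0,0,0,-0.1]]], "force": 50}}

```text
time: 10.55
eef_pos: [0.585, -0.0353, 0.1411]
tcp_rot: [0.727, 0.687, -0.0, 0.0]
contact_force: [-4.0, 0.0, 4.4]
opening: 0.552
finger_force: 51.5
```

Emit:
{"api": "send_rows", "payload": {"series": [[[0,0,0,0,0,0,-0.5],[0,0,0,0,0,0,-1],[0,0,0,0,0,0,-1],[0,0,0,0,0,0,-1]]], "force": 50}}

```text
time: 11.05
eef_pos: [0.585, -0.0353, 0.1411]
tcp_rot: [0.727, 0.687, -0.0, 0.0]
contact_force: [-4.9, -0.4, 5.0]
opening: 0.549
finger_force: 51.6
```

Emit:
{"api": "send_rows", "payload": {"series": [[[0,0,0,0,0,-0.05,-1],[0,0,0,0,0,-0.05,-1],[0,0,0,0,0,0,-1]]]}}

```text
time: 11.42
eef_pos: [0.5852, -0.0348, 0.1413]
tcp_rot: [0.692, 0.722, 0.0, -0.0]
contact_force: [-4.6, 0.8, 6.5]
opening: 0.551
finger_force: 51.8
```

```bash
cat > st.py <<'E'
from h import *
s=ctrl.get_state();R=Ro.from_quat(s["tcp_rot"]).as_matrix()
print(s["time"],s["eef_pos"].round(4),"q6",s["qpos"][5].round(3),"yaw",np.arctan2(R[1,1],R[0,1]).round(4),"F",s["contact_force"].round(1),"M",s["wrist_torque"].round(2),s["opening"].round(3),s["finger_force"].round(1))
E
python3 st.py
```

```text
Traceback (most recent call last):
  File "st.py", line 3, in <module>
    print(s["time"],s["eef_pos"].round(4),"q6",s["qpos"][5].round(3),"yaw",np.arctan2(R[1,1],R[0,1]).round(4),"F",s["contact_force"].round(1),"M",s["wrist_torque"].round(2),s["opening"].round(3),s["finger_force"].round(1))
                                                                                                                                                                             ^^^^^^^^^^^^^^^^^^
AttributeError: 'float' object has no attribute 'round'
```

```bash
sed -i 's/s\["opening"\].round(3),s\["finger_force"\].round(1)/s["opening"],s["finger_force"]/' st.py; python3 st.py
```

```text
11.425 [ 0.5852 -0.0348  0.1413] q6 -0.276 yaw 0.0432 F [-4.6  0.8  6.5] M [ 0.16  0.64 -0.  ] 0.5509055967908659 51.815388137474656
```

Emit:
{"api": "send_rows", "payload": {"series": [[[0,0,-0.02,0,0,-0.05,-1],[0,0,-0.02,0,0,-0.05,-1],[0,0,0,0,0,0,-1]]]}}

```text
time: 11.8
eef_pos: [0.5852, -0.0348, 0.1415]
tcp_rot: [0.655, 0.756, 0.0, -0.0]
contact_force: [-3.6, 1.8, 5.9]
opening: 0.555
finger_force: 51.7
```

```bash
python3 st.py
```

```text
11.8 [ 0.5852 -0.0348  0.1415] q6 -0.376 yaw 0.1432 F [-3.6  1.8  5.9] M [0.23 0.58 0.04] 0.5547609906049369 51.73979211598635
```

No torque after 0.2 rad, well past the 0.08 rad stop, so counter-clockwise seems to give. I'll turn further and check that the horns follow.

Emit:
{"api": "send_rows", "payload": {"series": [[[0,0,-0.03,0,0,-0.15,-1],[0,0,-0.03,0,0,-0.15,-1],[0,0,-0.03,0,0,-0.15,-1],[0,0,-0.03,0,0,-0.15,-1],[0,0,0,0,0,0,-1]]]}}

```text
time: 12.42
eef_pos: [0.5852, -0.0349, 0.1427]
tcp_rot: [0.402, 0.916, 0.0, 0.0]
contact_force: [-4.2, 1.4, 4.6]
opening: 0.552
finger_force: 51.8
```

```bash
python3 st.py; python3 - <<'E'
from h import *
c=grab("wrist");print(proj(c,[.5845,-.035,.177]))
cv2.imwrite("pics/turn.png",cv2.resize(c["img"],(640,480),interpolation=2)[:,:,::-1])
E
```

```text
12.425 [ 0.5852 -0.0349  0.1427] q6 -0.977 yaw 0.744 F [-4.2  1.4  4.6] M [ 0.11  0.58 -0.01] 0.5519277720489952 51.76301992032677
[252.40526318 280.89472009]
```

View pics/turn.png

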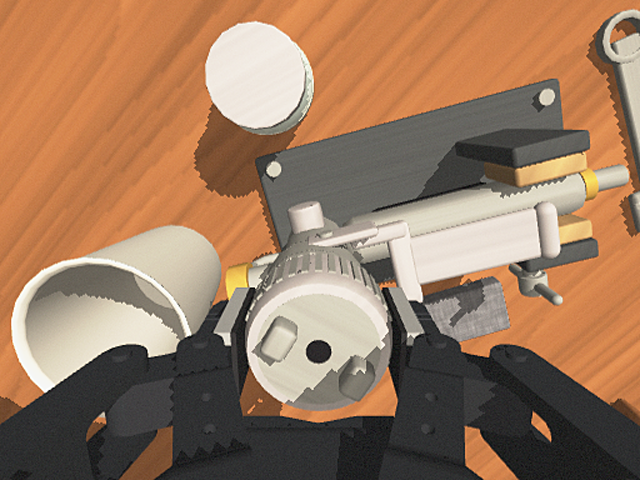

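The horns (265,340) and (357,375) sit about 30° off the finger line, as at the start, so the cap is turning with the gripper and climbing: a right-hand thread. I'll continue to about 2.45 rad in total.

Emit:
{"api": "send_rows", "payload": {"series": [[[0,0,-0.036,0,0,-0.18,-1],[0,0,-0.036,0,0,-0.18,-1],[0,0,-0.036,0,0,-0.18,-1],[0,0,-0.036,0,0,-0.18,-1],[0,0,-0.036,0,0,-0.18,-1],[0,0,-0.036,0,0,-0.18,-1],[0,0,-0.036,0,0,-0.18,-1],[0,0,-0.036,0,0,-0.18,-1],[0,0,-0.036,0,0,-0.18,-1],[0,0,0,0,0,0,-1]]]}}

```text
time: 13.72
eef_pos: [0.5852, -0.0355, 0.146]
tcp_rot: [-0.387, 0.922, -0.001, 0.0]
contact_force: [-3.3, -0.0, 6.0]
opening: 0.552
finger_force: 51.7
```

```bash
python3 st.py
```

```text
13.725 [ 0.5852 -0.0355  0.146 ] q6 -2.597 yaw 2.3647 F [-3.3 -0.   6. ] M [-0.11  0.57  0.08] 0.5524745740129986 51.67305490002036
```

Emit:
{"api": "send_rows", "payload": {"series": [[[0,0,-0.016,0,0,-0.08,-1],[0,0,-0.1,0,0,0,-1],[0,0,-0.2,0,0,0,-1],[0,0,-0.2,0,0,0,-1],[0,0,0,0,0,0,-1]]]}}

```text
time: 14.35
eef_pos: [0.5851, -0.035, 0.1497]
tcp_rot: [-0.422, 0.906, 0.0, 0.0]
contact_force: [-0.6, -0.7, -1.0]
opening: 0.552
finger_force: 51.6
```

```bash
python3 st.py
```

```text
14.35 [ 0.5851 -0.035   0.1497] q6 -2.676 yaw 2.4429 F [-0.6 -0.7 -1. ] M [ 0.03  0.15 -0.04] 0.5517782582573958 51.5746700624004
```

The vertical force is now -1 N, just the cap's weight, so it is free. Underside = TCP + 5.9 mm; the target is 0.168 + 0.05 = 0.218, so the TCP goes to 0.212, a rise of 6.2 cm.

Emit:
{"api": "send_rows", "payload": {"series": [[[0,0,-0.5,0,0,0,-1],[0,0,-0.7,0,0,0,-1],[0,0,-1,0,0,0,-1],[0,0,-1,0,0,0,-1],[0,0,-1,0,0,0,-1],[0,0,-1,0,0,0,-1],[0,0,-0.6,0,0,0,-1],[0,0,-0.4,0,0,0,-1],[0,0,0,0,0,0,-1],[0,0,0,0,0,0,-1]]]}}

```text
time: 15.6
eef_pos: [0.5848, -0.0351, 0.2113]
tcp_rot: [-0.422, 0.906, 0.0, -0.0]
contact_force: [-0.1, -0.4, -0.7]
opening: 0.555
finger_force: 51.6
```

```bash
python3 st.py; python3 - <<'E'
from h import *
c=grab("scene");x,y=proj(c,[.5851,-.035,.19]).astype(int)
print(x,y,proj(c,[.5851,-.035,.168]),proj(c,[.5851,-.035,.218]))
cv2.imwrite("pics/fin.png",cv2.resize(c["img"][y-60:y+110,x-80:x+120],None,fx=3.5,fy=3.5,interpolation=2)[:,:,::-1])
E
```

```text
15.6 [ 0.5848 -0.0351  0.2113] q6 -2.676 yaw 2.443 F [-0.1 -0.4 -0.7] M [ 0.02 -0.02 -0.04] 0.5547130826708192 51.57703610602766
256 212 [256.97619801 219.58226572] [256.87023451 201.97372324]
```

View pics/fin.png

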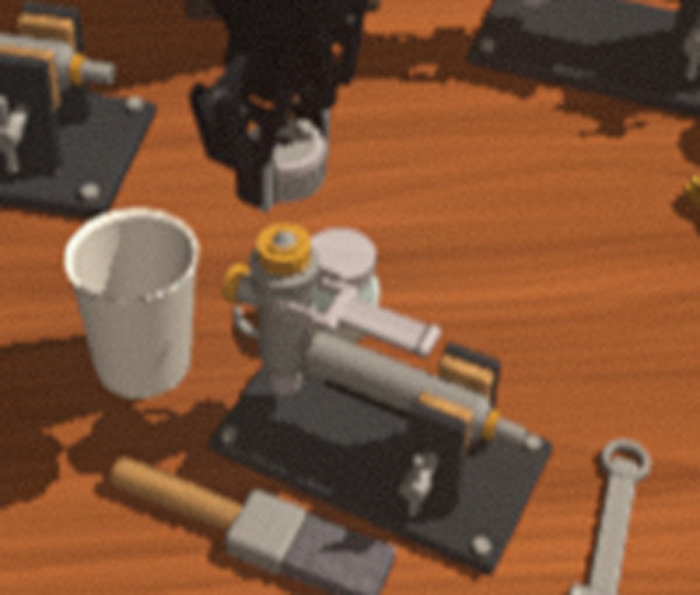

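The cap hangs upright in the gripper at (295,170), clear above the exposed nozzle at (285,240). The trigger is level and the cup, brush, jar and wrench are in place.

```bash
python3 -c "
from plant import ctrl
print(ctrl.sign_off())"
```

```text
the job is handed in; nothing more can be done
None
```

I handed the job in at 15.6 s on the robot's clock: trigger squeezed to its stop and sprung back, right-hand-threaded air cap unscrewed about 2.5 rad, and the cap held upright about 5 cm above the nozzle, with the nearby bench items in view undisturbed.

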